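# Reset the jug warmer's overheat cut-out by feel

### The job

The coffee-jug warmer's overheat cut-out has tripped. Take the blunt driver out of its wooden stand, feel along the bottom of the slot in the warmer's control housing with its tip until it drops into the hidden reset bore, and press the reset button fully home. Then put the driver back in its stand, fully down and upright; press only gently on the warmer, and leave the jug, the pitcher and the mug where they are.

Things in the scene. Friction and masses are not known exactly. Their poses are not given: they have to be found in the camera images.
- warmer: Stainless coffee-jug warmer, fixed, 210 (x) x 400 (y) x 105 mm high. Origin: centre of its footprint at counter level; its front (rocker switch) faces -x. Its +y half is a low deck (60 mm high) with a round hotplate that carries the jug; its -y half (190 mm long) is the control housing, a steel box with a flat level top 105 mm above the counter and one straight slot in that top.
- slot_mid (a point): Middle of the slot's mouth, level with the housing's top; axes as the warmer's. The slot is 76 mm long along y and 16 mm wide along x. Its bottom, 5 mm below, is a flat black cap plate, which cracks if the driver pushes on the warmer with more than 25 N in any direction.
- slot_floor (a point): Middle of the slot's bottom, on the cap plate (100 mm above the counter). In the plate, on the slot's centre line, is one round 11 mm bore (1.5 mm chamfer); its centre is anywhere up to 28 mm along y to either side of this point, different each time and not measured: black in black, it has to be felt for. The button stands in the bore, its top 12 mm below the plate when tripped.
- reset_button (a joint): Travel of the black reset button down in the bore: 0 tripped (popped up), 0.005 m fully pressed. It takes about 4 N to move, stays where it is left, and meets a hard stop at 5 mm, when its top lies 17 mm below the cap plate.
- driver: Loose blunt-tipped driver, 70 to 120 g, standing upright in the stand, 145 mm long in all. Origin: the end of its round-nosed tip; z runs up the shank to the handle. Steel shank 6 mm across and 70 mm long (z 0 to 70 mm), then a black square handle, 22 mm across its flats (faces along x and y) and 75 mm long (z 70 to 145 mm).
- stand: Wooden stand for the driver, fixed to the counter: upright block 60 x 60 x 76 mm high. Origin: centre of its underside.
- stand_hole (a point): Mouth of the stand's hole, centre of its top face (76 mm above the counter). The hole is 10 mm across, with a 3 mm chamfer, and goes straight through. When the driver is fully down, its handle's lower face rests on the stand's top and its tip is 70 mm below this point.
- jug: Glass coffee jug with a black collar and handle, 150 mm high and 136 mm across, handle reaching 108 mm from its axis, standing on the warmer's hotplate. Origin: centre of its underside. To be left alone.
- pitcher: Small aluminium milk pitcher with a handle, 76 mm across and 95 mm high, on the counter. Origin: centre of its underside. To be left alone.
- mug: White mug with a handle, 80 mm across and 90 mm high, on the counter. Origin: centre of its underside. To be left alone.
Not all that is in view belongs to the job. There is more than one size of the driver; the job needs the middle-sized.

How it is judged:
On the way, in this order (a step that is already met when the one before it is completed fails the run):
1. the driver is drawn clear of its stand (z of driver in the frame of stand above 0.08 m), for 0.1 s.
2. the reset button is pressed fully home (value of joint reset_button above 0.0042 m), for 0.1 s.
At the end, for the whole second after the job is handed in: The reset button is pressed in (more than 4.2 of its 5 mm), and the driver stands still in its stand's hole, upright within about 5 degrees and down to within 4 mm of its handle resting on the stand (value of joint reset_button above 0.0042 m and z of driver in the frame of stand below 0.01 m and horizontal distance between driver and stand_hole below 0.008 m and angle between driver's own z axis and vertical below 0.08 rad and linear speed of driver below 0.02 m/s); the robot touches nothing.
It fails at once if the driver is pushed against the warmer with more than 25 N (contact force between driver and warmer above 25 N).
It fails at once if the jug is moved more than 20 mm (distance of jug from where it was at the start of the episode above 0.02 m).
It fails at once if the pitcher is moved more than 20 mm (distance of pitcher from where it was at the start of the episode above 0.02 m).
It fails at once if the mug is moved more than 20 mm (distance of mug from where it was at the start of the episode above 0.02 m).
It also fails if it takes over 61 s, if anything falls off the work surface, if the arm or the gripper's body presses on something with over 40 N, if the wrist force passes 120 N, or if a joint passes its speed limit or range.

### The arm

A 6-joint arm with a two-finger parallel gripper is mounted at the origin on the work surface. World frame = base frame: x ahead of the robot, y to its left, z up, the work surface at z = 0. Lengths are in m, angles in rad, forces in N, time in s.
With the tool pointing down it reaches from about 0.35 to 0.85 m from the base axis. Payload 8.1 kg.
Tool frame: the origin (TCP) lies at the centre of the arm's flange, where the gripper is bolted on; the fingertips stand 186 mm ahead of it and the grasp point (between the pads) lies 167 mm ahead of it (robot.grasp_offset is the distance from the TCP to the grasp point, in m); z points along the fingers, y is the line along which they close (so a half turn about z gives the same grasp; the last joint's range is limited). The gripper opens to 93 mm and grips with 3 to 60 N. Pads are 15 mm wide; open, the fingers measure 128 mm over their backs; the gripper's body (75 mm by 188 mm) begins 65 mm behind the grasp point.
Start: joints at [1.154, 0.13, 1.488, -0, 1.523, -0.085], TCP at [0.195, 0.567, 0.405] pointing down, gripper open.
Joint ranges: [-2.96, 2.96], [-0.89, 2.26], [0.02, 2.5], [-1.34, 4.48], [0, 2.73], [-2.66, 2.66]. Speed limits (rad/s): [2.39, 2.39, 2.79, 3.14, 3.14, 3.14].

### API

Orientations are given as a rotation vector (axis times angle).
In Python, from plant import robot gives the robot as it stands.
- The arm moves only by the tool drive_tool, never from a script. Its argument "moves" is one flat list of numbers, 7 for each row, row after row: the finger opening in mm, from 0 to 93, then the shift along the tool's x, y, z in mm, then the turn, a rotation vector about the tool's x, y, z in degrees. A call has 1 to 8 rows; each row shifts and turns the commanded pose from where the row before left it, along the tool's axes as they then stand; what a row does not reach is not made up. A row lasts 1/10 s, in which the tool goes at most 50 mm and 8.59 degrees, less where a joint would pass 70% of its speed; a pose out of reach is approached as far as the arm can. A call is refused whole if a number of a shift passes 50 or a number of a turn 8.59, either way. A call with a gripper value outside its range is refused whole. The fingers move at their own pace and stop on an object; "grip_force" is the grip in N (left out, the last holds). Time passes only in rows, so rows that do not move let the fingers close. It gives the time, the measured TCP pose, the force, the opening and the grip force at its end, in the units of the state.
- robot.read_state(): the state, without advancing time (a new reading comes with each control period).
- robot.read_camera(name): name is "scene" or "top" or "wrist"; returns a dict with "color" (480x640x3 uint8, red, green, blue), "depth" (480x640 float32, m along the optical axis (not along the pixel's ray), 0 where there is no reading), "mtx" (3x3 intrinsics, pixels), "R" (3x3) and "t" (3): a world point X has camera coordinates R X + t. Camera axes: x right, y down, z forward; pixel columns grow to the right and rows downward; lengths in m; the calibration is good to about 2 mm. The wrist camera is an equidistant fisheye: a pixel r from the principal point sees the ray r / f radians off the axis. A picture is of the moment at which its call begins.
- robot.close_job(): hands the job in; it is judged then, once.
The state is a dict: "t": time; "q": joint angles; "dq": joint speeds; "joint_torque": joint torques, N m; "tool_pos": TCP position; "orientation": TCP orientation; "force": force on the tool from outside, world axes, zero at the start; "wrist_torque": the same for the moment, N m; "opening": finger opening in m; "gripper_force": force on a finger pad.
Only numpy, scipy, OpenCV 4.12 (cv2) and the standard library are available. Lean on these libraries where they do the work, as an engineer would, in place of code of your own. Each camera call takes 0.05 s, during which the arm holds its last target. There are 200 camera calls.

## Working session

There is one attempt and no reset: what is moved stays moved. The work goes in short steps, Python scripts to look and compute and a tool call to move; the robot and the scene stay as the last step left them, time stands still between calls to the robot, and variables do not carry over. Pictures are saved under pics/ and viewed, at most 10 in all, crops included, and the job is handed in when it is done.

Besides the shell and the picture viewer there is one more tool, called by a JSON object that holds its "api" and its "payload", one argument or row to a line. drive_tool: Moves the arm, as the interface text tells. Its arguments: {"type":"object","properties":{"moves":{"type":"array","items":{"type":"number"}},"grip_force":{"type":"number"}},"required":["moves"]}

```bash
ls; mkdir -p pics; python3 - <<'E'
from plant import robot
import cv2,numpy as np
for n in("scene","top"):
    c=robot.read_camera(n); cv2.imwrite(f"pics/{n}0.png",c["color"][:,:,::-1]); np.savez(f"{n}0.npz",**c)
    print(n,c["mtx"].round(1).tolist(),(-c["R"].T@c["t"]).round(3),c["R"].round(3).tolist())
s=robot.read_state();print({k:np.round(v,3).tolist() for k,v in s.items()})
E
```

```text
pics
scene [[478.6, 0.0, 324.6], [0.0, 478.6, 233.0], [0.0, 0.0, 1.0]] [ 1.186 -0.259  0.656] [[0.394, 0.919, -0.019], [0.614, -0.278, -0.739], [-0.685, 0.279, -0.673]]
top [[529.9, 0.0, 328.5], [0.0, 529.9, 233.7], [0.0, 0.0, 1.0]] [ 0.521 -0.042  1.214] [[-0.003, -1.0, -0.006], [-0.996, 0.003, -0.084], [0.084, 0.006, -0.996]]
{'t': 0.1, 'q': [1.154, 0.131, 1.489, 0.0, 1.523, -0.085], 'dq': [-0.001, -0.002, -0.0, 0.001, 0.001, 0.0], 'joint_torque': [0.002, -56.134, -49.309, 0.077, 0.029, -0.0], 'tool_pos': [0.195, 0.567, 0.404], 'orientation': [-0.519, -3.098, 0.002], 'force': [0.462, 0.629, 0.631], 'wrist_torque': [0.046, 0.007, -0.015], 'gripper_force': 0.0, 'opening': 0.093}
```

View pics/scene0.png

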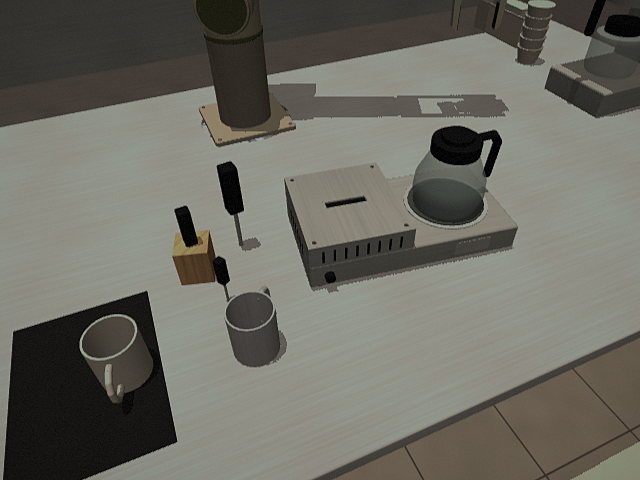

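View pics/top0.png

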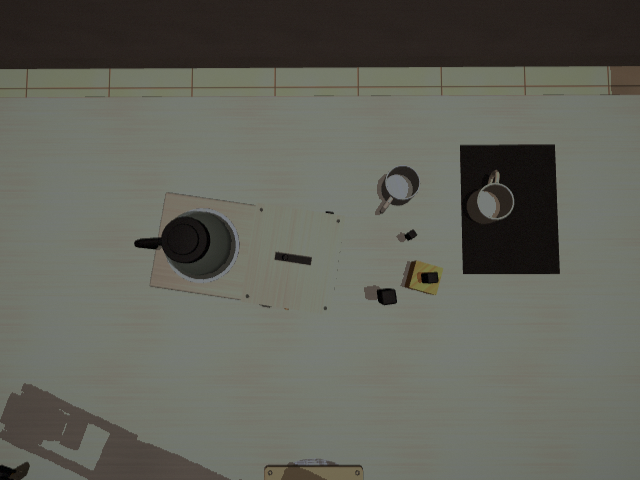

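Scene view: the warmer's slot is at (347,202), the jug at (450,185), the mug at (115,355) on the mat and the pitcher at (252,325).
Driver candidates in the top view are large (387,296) and small (410,235), each standing free, and the one in the wooden stand (429,277). The one in the stand fits, being the middle size and in the stand. I'll measure it and confirm with a crop.

```bash
cat > h.py <<'E'
import numpy as np,cv2
def ray(c,u,v,z):
    C=-c["R"].T@c["t"]; d=c["R"].T@np.linalg.inv(c["mtx"])@np.array([u,v,1.]); return C+d*(z-C[2])/d[2]
def comp(c,mask,seed,z):
    "largest blob near seed -> centre, minAreaRect in world at height z"
    cs,_=cv2.findContours(mask.astype(np.uint8),cv2.RETR_EXTERNAL,cv2.CHAIN_APPROX_NONE)
    k=max([k for k in cs if abs(k.reshape(-1,2).mean(0)-seed).max()<25],key=cv2.contourArea)
    w=np.array([ray(c,*p,z)[:2] for p in k.reshape(-1,2)],np.float32)*1000
    return cv2.minAreaRect(w),cv2.boundingRect(k)
E
python3 - <<'E'
from h import *
c=dict(np.load("top0.npz")); s=dict(np.load("scene0.npz"))
im=c["color"].astype(int); v=im.max(2)
for seed,z in(((293,258),.105),((429,277),.151),((387,296),.15),((410,235),.1)):
    for th in(25,40,55):
        print(seed,th,comp(c,v<th,seed,z))
hsv=cv2.cvtColor(c["color"],cv2.COLOR_RGB2HSV)
print(hsv[265,418],hsv[250,310],hsv[265,440])
print("stand",comp(c,(hsv[...,1]>120)&(v>60),(425,277),.076))
D=c["depth"]
for p in((430,277),(418,268),(310,230),(387,296),(411,235),(293,258)):
    d=D[p[1],p[0]]; print(p,(c["R"].T@(np.linalg.inv(c["mtx"])@[*p,1]*d-c["t"])).round(4))
a=cv2.resize(s["color"][145:305,150:270],None,fx=5,fy=3.75*5/3.75,interpolation=2)[:600]
b=s["color"][140:310,160:270,::-1]; cv2.imwrite("pics/crop.png",cv2.convertScaleAbs(cv2.resize(b,None,fx=3.5,fy=3.5,interpolation=2),alpha=1.7))
E
```

```text
(293, 258) 25 (((565.8671875, 57.507850646972656), (14.089794158935547, 12.137494087219238), 63.376033782958984), (281, 254, 8, 7))
(293, 258) 40 (((562.9754638671875, 39.94116973876953), (74.73258972167969, 13.663589477539062), 81.09272766113281), (275, 253, 36, 12))
(293, 258) 55 (((563.1355590820312, 39.83938217163086), (75.54512786865234, 14.854402542114258), 81.41053009033203), (275, 253, 37, 12))
(429, 277) 25 (((522.0089111328125, -235.956298828125), (31.95816421508789, 17.913028717041016), 89.84563446044922), (421, 273, 17, 10))
(429, 277) 40 (((522.0078735351562, -235.97299194335938), (31.99211883544922, 17.913402557373047), 89.84059143066406), (421, 273, 17, 10))
(429, 277) 55 (((522.0115966796875, -235.94644165039062), (32.11332702636719, 21.89275550842285), 89.83988952636719), (421, 272, 17, 12))
(387, 296) 25 (((485.0406188964844, -150.551513671875), (30.224822998046875, 35.82529830932617), 7.924279689788818), (377, 289, 20, 16))
(387, 296) 40 (((484.5008850097656, -150.69937133789062), (37.75946044921875, 29.719621658325195), 89.86031341552734), (377, 289, 20, 16))
(387
[... 238 characters left out ...]
7209472656), (405, 233, 7, 7))
(410, 235) 40 (((611.6090087890625, -207.14694213867188), (13.978391647338867, 22.939533233642578), 33.38420104980469), (405, 230, 12, 10))
(410, 235) 55 (((611.0364379882812, -207.16751098632812), (15.618301391601562, 24.639225006103516), 35.244590759277344), (404, 230, 13, 11))
[ 22 135 119] [ 37  27 123] [ 42  21 122]
stand (((523.1143798828125, -235.16464233398438), (45.431888580322266, 59.39934539794922), 73.85733795166016), (409, 261, 28, 28))
(430, 277) [ 0.523  -0.2382  0.1496]
(418, 268) [ 0.5424 -0.2263  0.0769]
(310, 230) [0.6219 0.0035 0.1091]
(387, 296) [ 0.4868 -0.1475  0.1914]
(411, 235) [ 0.6109 -0.208   0.1069]
(293, 258) [0.5636 0.0395 0.1019]
```

View pics/crop.png

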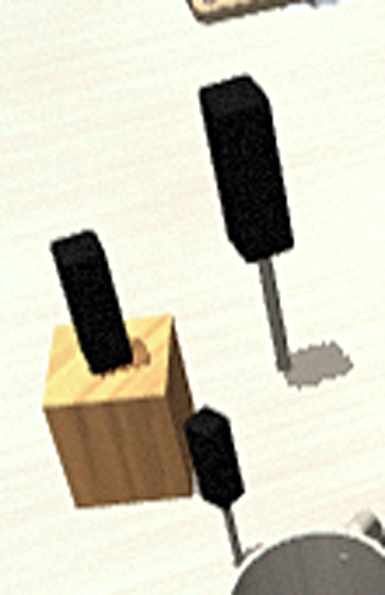

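The crop confirms it: three drivers, with the middle-sized one in the wooden stand (crop (95,300)). Moving above it.

{"api": "drive_tool", "payload": {
  "moves": [93,-32,-36,0,0,0,0,93,-32,-36,0,0,0,0,93,-32,-36,0,0,0,0,93,-32,-36,0,0,0,0,93,-32,-36,0,0,0,0,93,-32,-36,0,0,0,0,93,-32,-36,0,0,0,0,93,-32,-36,0,0,0,0]
}}

```text
t: 0.9
tool_pos: [0.3437, 0.2098, 0.4045]
orientation: [0.518, 3.099, -0.0]
force: [1.4, 0.6, 0.2]
opening: 0.0928
gripper_force: 0.0
```

{"api": "drive_tool", "payload": {
  "moves": [93,-32,-36,0,0,0,0,93,-32,-36,0,0,0,0,93,-32,-36,0,0,0,0,93,-32,-36,0,0,0,0,93,-32,-36,0,0,0,0,93,-32,-36,0,0,0,0,93,-32,-36,0,0,0,0,93,-32,-36,0,0,0,0]
}}

```text
t: 1.7
tool_pos: [0.4921, -0.1462, 0.4044]
orientation: [-0.519, -3.098, -0.0]
force: [2.1, 0.3, -0.6]
opening: 0.093
gripper_force: 0.0
```

{"api": "drive_tool", "payload": {
  "moves": [93,-31,-36,0,0,0,0,93,-28,-42,0,0,0,0,93,0,0,0,0,0,0]
}}

```text
t: 2.0
tool_pos: [0.5223, -0.2416, 0.4027]
orientation: [-0.525, -3.095, 0.001]
force: [-0.6, 0.5, 0.4]
opening: 0.0929
gripper_force: 0.0
```

```bash
cat >> h.py <<'E'
from scipy.spatial.transform import Rotation as Ro
def st(r):
    s=r.read_state(); R=Ro.from_rotvec(s["orientation"]).as_matrix(); p=np.array(s["tool_pos"])
    print("t",round(s["t"],2),"p",(p*1000).round(1),"yawY",np.degrees(np.arctan2(R[1,1],R[0,1])).round(1),"zax",R[:,2].round(4),"F",np.round(s["force"],2),"op",round(s["opening"]*1000,1),"gf",np.round(s["gripper_force"],1))
    return p,R
def go(r,tgt):
    p,R=st(r); print("tool shift mm",(R.T@(np.array(tgt)-p)*1000).round(1))
def wray(c,u,v,z):
    m=c["mtx"]; x=(u-m[0,2])/m[0,0]; y=(v-m[1,2])/m[1,1]; th=np.hypot(x,y)
    d=c["R"].T@np.array([x/th*np.sin(th),y/th*np.sin(th),np.cos(th)]); C=-c["R"].T@c["t"]; return C+d*(z-C[2])/d[2]
E
python3 - <<'E'
from h import *
from plant import robot
c=robot.read_camera("wrist"); np.savez("w1.npz",**c); cv2.imwrite("pics/w1.png",cv2.convertScaleAbs(c["color"][:,:,::-1],alpha=1.5))
print(c["mtx"].round(1).tolist(),(-c["R"].T@c["t"]).round(3),c["R"].round(2).tolist())
go(robot,[.522,-.238,.40])
E
```

```text
[[371.6, 0.0, 323.3], [0.0, 371.6, 238.8], [0.0, 0.0, 1.0]] [ 0.457 -0.219  0.383] [[0.33, 0.94, -0.0], [0.91, -0.32, 0.25], [0.23, -0.08, -0.97]]
t 2.05 p [ 522.  -239.2  403. ] yawY 70.8 zax [-0.0025  0.0011 -1.    ] F [-0.49 -0.18 -0.72] op 93.1 gf 0.0
tool shift mm [0.4 1.1 3. ]
```

View pics/w1.png

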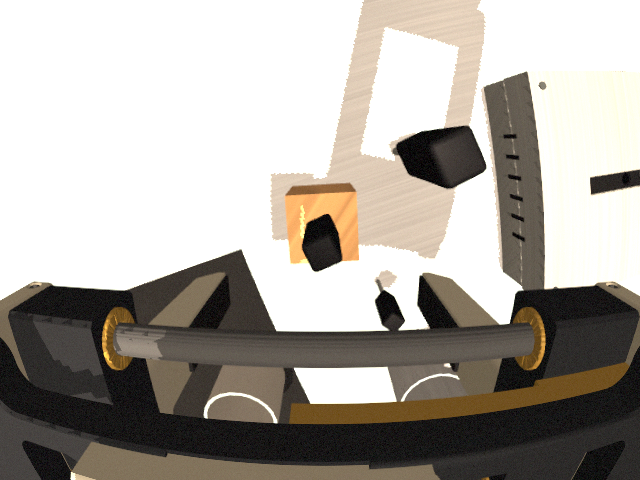

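The wrist view shows our handle at (322,243) in the stand, the large driver at (440,157) and the small one at (390,310). The slot at (615,182) has a darker spot near (626,179), a possible hint of the bore. I'll rectify the handle's top plane and the slot's plane.

```bash
python3 - <<'E'
from h import *
def rect(c,cx,cy,z,half,n,fish):
    ys,xs=np.mgrid[0:n,0:n]; X=cx+half-ys*2*half/n; Y=cy+half-xs*2*half/n   # up=+x left=+y
    P=np.stack([X,Y,0*X+z],-1)@c["R"].T+c["t"]; m=c["mtx"]
    a,b=P[...,0]/P[...,2],P[...,1]/P[...,2]
    if fish: r=np.hypot(a,b); k=np.arctan(r)/r; a,b=a*k,b*k
    return cv2.remap(c["color"],(a*m[0,0]+m[0,2]).astype(np.float32),(b*m[1,1]+m[1,2]).astype(np.float32),cv2.INTER_LINEAR)
w=dict(np.load("w1.npz"));t=dict(np.load("top0.npz"))
A=[rect(w,.522,-.238,.150,.04,290,1),rect(t,.522,-.238,.150,.04,290,0),rect(w,.563,.04,.105,.05,290,1),rect(t,.563,.04,.105,.05,290,0)]
A=[(255*np.clip(a/(70 if i<2 else 70),0,1)**.5).astype(np.uint8) for i,a in enumerate(A)]
cv2.imwrite("pics/r1.png",np.vstack([np.hstack(A[:2]),np.hstack(A[2:])])[:,:,::-1])
E
```

```text
(no output)
```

View pics/r1.png

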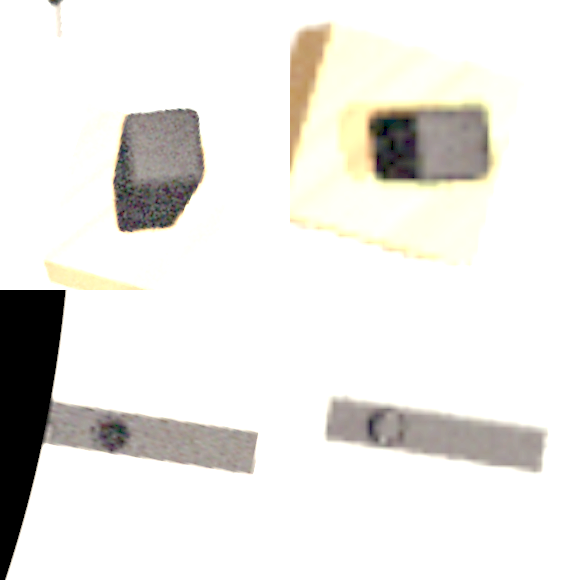

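Top-face centre is about (0.522,-0.243) and both views agree; handle yaw is about 4°. The bore shows in both views of the slot, about 18 mm toward +y of the middle. Next I turn the tool so the fingers close along x, clear of the large driver.

{"api": "drive_tool", "payload": {
  "moves": [60,0,0,0,0,0,8.4,60,0,0,0,0,0,8.4,60,0,0,0,0,0,8.4,60,0,0,0,0,0,8.4,60,0,0,0,0,0,8.4,60,0,0,0,0,0,8.4,60,0,0,0,0,0,8.4,60,0,0,0,0,0,8.2]
}}

```text
t: 2.85
tool_pos: [0.5219, -0.2351, 0.4048]
orientation: [-2.148, -2.292, -0.0]
force: [0.6, 0.7, 0.3]
opening: 0.06
gripper_force: 0.0
```

{"api": "drive_tool", "payload": {
  "moves": [60,0,0,0,0,0,0,60,0,0,0,0,0,0]
}}

```text
t: 3.05
tool_pos: [0.522, -0.2357, 0.4048]
orientation: [-2.137, -2.303, -0.0]
force: [0.5, 0.1, 0.6]
opening: 0.0603
gripper_force: 0.0
```

```bash
python3 - <<'E'
from h import *
from plant import robot
w=dict(np.load("w1.npz"));t=dict(np.load("top0.npz"))
# bore centre from top-view rectification pixels (385,427)->local (95,137); wrist (111,434)->(111,144); scale .1/290
k=.1/290
for a,b in((95,137),(111,144)): print("bore",.613-b*k,.09-a*k)
go(robot,[.522,-.243,.298])
E
```

```text
bore 0.5657586206896552 0.05724137931034482
bore 0.5633448275862069 0.051724137931034475
t 3.05 p [ 522.  -235.7  404.8] yawY 4.3 zax [ 1.e-04  2.e-04 -1.e+00] F [0.51 0.08 0.6 ] op 60.3 gf 0.0
tool shift mm [ -7.3  -0.6 106.8]
```

```bash
python3 - <<'E'
from h import *
from plant import robot
c=robot.read_camera("wrist"); np.savez("w2.npz",**c)
n=290;half=.04;cx,cy,z=.522,-.24,.150
ys,xs=np.mgrid[0:n,0:n]; X=cx+half-ys*2*half/n; Y=cy+half-xs*2*half/n
P=np.stack([X,Y,0*X+z],-1)@c["R"].T+c["t"]; m=c["mtx"];a,b=P[...,0]/P[...,2],P[...,1]/P[...,2]
r=np.hypot(a,b); k=np.arctan(r)/r
im=cv2.remap(c["color"],(a*k*m[0,0]+m[0,2]).astype(np.float32),(b*k*m[1,1]+m[1,2]).astype(np.float32),1)
im=(255*np.clip(im/70,0,1)**.5).astype(np.uint8)[:,:,::-1]
g=cv2.resize(c["color"],(386,290))[:,:,::-1]
cv2.imwrite("pics/r2.png",np.hstack([im,cv2.convertScaleAbs(g,alpha=1.5)])); st(robot)
E
```

```text
t 3.1 p [ 522.1 -235.8  404.8] yawY 4.3 zax [ 0.e+00  2.e-04 -1.e+00] F [-0.3   0.36  0.34] op 60.1 gf 0.0
```

View pics/r2.png

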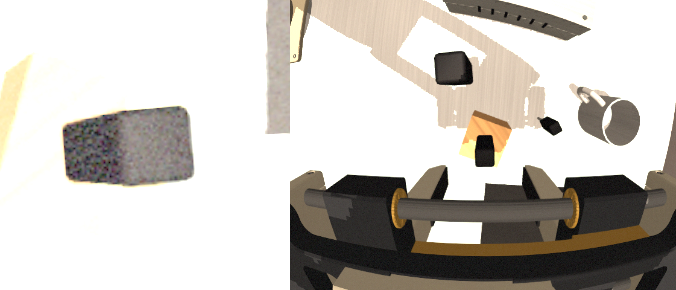

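The handle's top face is centred at (155,146) in the rectified crop, giving (0.522,-0.243) with yaw about 5°, as before. Descend and grip.

{"api": "drive_tool", "payload": {
  "moves": [60,-7,-0.5,27,0,0,0,60,0,0,40,0,0,0,60,0,0,30,0,0,0,60,0,0,10,0,0,0,60,0,0,0,0,0,0],
  "grip_force": 30
}}

```text
t: 3.6
tool_pos: [0.5215, -0.2431, 0.2961]
orientation: [-2.138, -2.297, 0.001]
force: [0.3, -0.5, -0.5]
opening: 0.06
gripper_force: 0.0
```

{"api": "drive_tool", "payload": {
  "moves": [15,0,0,0,0,0,0,15,0,0,0,0,0,0,15,0,0,0,0,0,0,15,0,0,0,0,0,0,15,0,0,0,0,0,0,15,0,0,0,0,0,0]
}}

```text
t: 4.2
tool_pos: [0.5222, -0.2437, 0.2982]
orientation: [2.142, 2.297, 0.0]
force: [-0.7, 0.0, 2.0]
opening: 0.0218
gripper_force: 29.8
```

```bash
python3 - <<'E'
from h import *
from plant import robot
st(robot)
E
```

```text
t 4.2 p [ 522.2 -243.7  298.2] yawY 4.0 zax [ 7.e-04 -4.e-04 -1.e+00] F [-0.67  0.01  2.03] op 21.8 gf 29.8
```

{"api": "drive_tool", "payload": {
  "moves": [15,0,0,-15,0,0,0,15,0,0,-35,0,0,0,15,0,0,-40,0,0,0,15,0,0,-35,0,0,0,15,0,15,0,0,0,0,15,0,40,0,0,0,0]
}}

```text
t: 4.8
tool_pos: [0.5763, -0.2405, 0.4267]
orientation: [2.142, 2.292, 0.001]
force: [-0.4, 0.2, -0.7]
opening: 0.0215
gripper_force: 29.9
```

{"api": "drive_tool", "payload": {
  "moves": [15,40,0,0,0,0,0,15,45,0,0,0,0,0,15,45,0,0,0,0,0,15,45,0,0,0,0,0,15,35,0,0,0,0,0,15,20,2,0,0,0,0,15,0,0,0,0,0,0,15,0,0,0,0,0,0]
}}

```text
t: 5.6
tool_pos: [0.5629, -0.01, 0.4235]
orientation: [2.141, 2.298, -0.0]
force: [0.5, 0.0, -1.0]
opening: 0.0217
gripper_force: 29.9
```

```bash
cat >> h.py <<'E'
def rect(c,cx,cy,z,half,n):
    ys,xs=np.mgrid[0:n,0:n]; X=cx+half-ys*2*half/n; Y=cy+half-xs*2*half/n
    P=np.stack([X,Y,0*X+z],-1)@c["R"].T+c["t"]; m=c["mtx"];a,b=P[...,0]/P[...,2],P[...,1]/P[...,2]
    r=np.hypot(a,b); k=np.arctan(r)/r
    return cv2.remap(c["color"],(a*k*m[0,0]+m[0,2]).astype(np.float32),(b*k*m[1,1]+m[1,2]).astype(np.float32),1)
E
python3 - <<'E'
from h import *
from plant import robot
c=robot.read_camera("wrist"); np.savez("w3.npz",**c); st(robot)
im=rect(c,.563,.04,.105,.05,400)
cv2.imwrite("pics/r3.png",np.hstack([(255*np.clip(im/70,0,1)**.5).astype(np.uint8)[:,:,::-1],cv2.convertScaleAbs(cv2.resize(c["color"],(400,300))[:,:,::-1],alpha=1.5,).copy() if 0 else cv2.copyMakeBorder(cv2.resize(c["color"],(400,300))[:,:,::-1],0,100,0,0,0)]))
E
```

```text
t 5.65 p [563.  -10.7 423.3] yawY 4.0 zax [ 4.e-04 -6.e-04 -1.e+00] F [ 1.16 -0.62 -1.12] op 22.0 gf 29.9
```

View pics/r3.png

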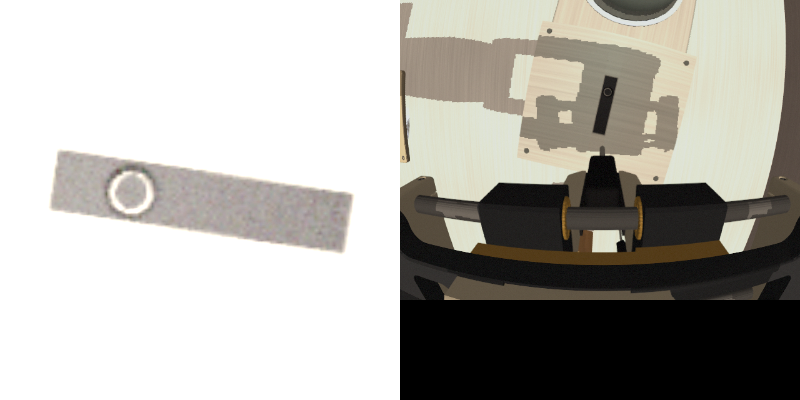

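The slot spans (52,152)–(352,252) and the bore ring is at (131,191) in the rectified crop, giving bore (0.5653,0.0573). This matches the top view. Move over it and go down to just above the plate.

{"api": "drive_tool", "payload": {
  "moves": [15,35,3.5,0,0,0,0,15,25,2.5,0,0,0,0,15,7,0.7,0,0,0,0,15,0,0,10,0,0,0,15,0,0,10,0,0,0,15,0,0,6,0,0,0,15,0,0,0,0,0,0,15,0,0,0,0,0,0]
}}

```text
t: 6.45
tool_pos: [0.5649, 0.0564, 0.3963]
orientation: [-2.143, -2.296, 0.001]
force: [0.6, 0.4, -1.6]
opening: 0.022
gripper_force: 29.9
```

```bash
python3 - <<'E'
from h import *
from plant import robot
go(robot,[.565,.0565,.3922])
E
```

```text
t 6.45 p [564.9  56.4 396.3] yawY 3.9 zax [-9.e-04 -1.e-04 -1.e+00] F [ 0.58  0.38 -1.56] op 22.0 gf 29.9
tool shift mm [0.1 0.1 4.1]
```

Tip about 4 mm above the plate and on target. Go slowly: 1 mm per row.

{"api": "drive_tool", "payload": {
  "moves": [15,0,0,1,0,0,0,15,0,0,1,0,0,0,15,0,0,1,0,0,0,15,0,0,1,0,0,0,15,0,0,1,0,0,0,15,0,0,0.5,0,0,0]
}}

```text
t: 7.05
tool_pos: [0.565, 0.0572, 0.3911]
orientation: [-2.143, -2.297, 0.0]
force: [-0.5, -0.2, -0.9]
opening: 0.0217
gripper_force: 29.9
```

{"api": "drive_tool", "payload": {
  "moves": [15,0,0,0.7,0,0,0,15,0,0,0.7,0,0,0,15,0,0,0.6,0,0,0]
}}

```text
t: 7.35
tool_pos: [0.565, 0.0571, 0.3892]
orientation: [-2.143, -2.297, 0.0]
force: [-0.5, -0.3, -0.4]
opening: 0.0217
gripper_force: 29.9
```

Already 3 mm below the plate with no force, so the tip is in the bore.

{"api": "drive_tool", "payload": {
  "moves": [15,0,0,1,0,0,0,15,0,0,1,0,0,0,15,0,0,1,0,0,0,15,0,0,1,0,0,0,15,0,0,1,0,0,0,15,0,0,1,0,0,0,15,0,0,1,0,0,0]
}}

```text
t: 8.05
tool_pos: [0.565, 0.0571, 0.3821]
orientation: [-2.143, -2.297, 0.0]
force: [-0.3, 0.1, -0.1]
opening: 0.0215
gripper_force: 29.9
```

{"api": "drive_tool", "payload": {
  "moves": [15,0,0,1,0,0,0,15,0,0,1,0,0,0,15,0,0,1,0,0,0]
}}

```text
t: 8.35
tool_pos: [0.5651, 0.0571, 0.3795]
orientation: [2.143, 2.297, 0.0]
force: [-0.9, 0.5, 2.4]
opening: 0.0221
gripper_force: 29.9
```

{"api": "drive_tool", "payload": {
  "moves": [15,0,0,1,0,0,0,15,0,0,1,0,0,0,15,0,0,1,0,0,0]
}}

```text
t: 8.65
tool_pos: [0.5651, 0.0571, 0.3765]
orientation: [2.143, 2.297, 0.001]
force: [-1.5, -0.8, 2.7]
opening: 0.0221
gripper_force: 29.9
```

{"api": "drive_tool", "payload": {
  "moves": [15,0,0,0.5,0,0,0,15,0,0,0.5,0,0,0]
}}

```text
t: 8.85
tool_pos: [0.565, 0.0571, 0.3753]
orientation: [2.143, 2.297, 0.0]
force: [0.5, -0.1, 2.7]
opening: 0.0218
gripper_force: 29.9
```

{"api": "drive_tool", "payload": {
  "moves": [15,0,0,0.4,0,0,0,15,0,0,0,0,0,0]
}}

```text
t: 9.05
tool_pos: [0.565, 0.0571, 0.3748]
orientation: [2.143, 2.297, 0.0]
force: [-0.4, 0.9, 1.8]
opening: 0.0216
gripper_force: 29.9
```

{"api": "drive_tool", "payload": {
  "moves": [15,0,0,0.4,0,0,0,15,0,0,0,0,0,0]
}}

```text
t: 9.25
tool_pos: [0.5651, 0.0571, 0.3747]
orientation: [2.143, 2.297, 0.0]
force: [-1.0, 0.3, 3.8]
opening: 0.0217
gripper_force: 29.9
```

{"api": "drive_tool", "payload": {
  "moves": [15,0,0,0.4,0,0,0,15,0,0,0,0,0,0]
}}

```text
t: 9.45
tool_pos: [0.5651, 0.0571, 0.3745]
orientation: [2.143, 2.297, 0.001]
force: [-1.7, -0.2, 6.3]
opening: 0.0222
gripper_force: 29.9
```

{"api": "drive_tool", "payload": {
  "moves": [15,0,0,0.4,0,0,0,15,0,0,0,0,0,0]
}}

```text
t: 9.65
tool_pos: [0.5651, 0.0571, 0.3744]
orientation: [2.142, 2.297, 0.001]
force: [-2.4, -0.9, 6.8]
opening: 0.0218
gripper_force: 29.9
```

{"api": "drive_tool", "payload": {
  "moves": [15,0,0,0.6,0,0,0,15,0,0,0,0,0,0]
}}

```text
t: 9.85
tool_pos: [0.5651, 0.0572, 0.3743]
orientation: [2.142, 2.297, 0.001]
force: [-3.4, -0.4, 9.8]
opening: 0.0217
gripper_force: 29.9
```

The position is static while the force rises, so the button is on its hard stop. Withdraw and go back over the stand.

{"api": "drive_tool", "payload": {
  "moves": [15,0,0,-5,0,0,0,15,0,0,-15,0,0,0,15,0,0,-25,0,0,0,15,0,0,-12,0,0,0,15,-20,0,0,0,0,0,15,-40,0,0,0,0,0,15,-45,0,0,0,0,0,15,-45,0,0,0,0,0]
}}

```text
t: 10.65
tool_pos: [0.5754, -0.0937, 0.4304]
orientation: [2.141, 2.298, 0.001]
force: [0.8, 0.1, -1.1]
opening: 0.0219
gripper_force: 29.9
```

{"api": "drive_tool", "payload": {
  "moves": [15,-45,0,0,0,0,0,15,-45,0,0,0,0,0,15,-40,-15,0,0,0,0,15,-16,-30,0,0,0,0,15,0,-15,0,0,0,0,15,0,0,0,0,0,0,15,0,0,0,0,0,0]
}}

```text
t: 11.35
tool_pos: [0.5259, -0.2423, 0.4304]
orientation: [2.143, 2.296, 0.001]
force: [0.2, 0.9, -0.7]
opening: 0.0217
gripper_force: 29.9
```

```bash
python3 - <<'E'
from h import *
from plant import robot
go(robot,[.5222,-.2437,.2982])
c=robot.read_camera("scene"); cv2.imwrite("pics/s2.png",cv2.convertScaleAbs(cv2.resize(c["color"][60:310,120:300],None,fx=2.4,fy=2.4)[:,:,::-1],alpha=1.6))
E
```

```text
t 11.35 p [ 525.9 -242.3  430.4] yawY 4.0 zax [ 9.e-04 -1.e-04 -1.e+00] F [ 0.23  0.85 -0.73] op 21.7 gf 29.9
tool shift mm [ -1.1  -3.9 132.2]
```

View pics/s2.png

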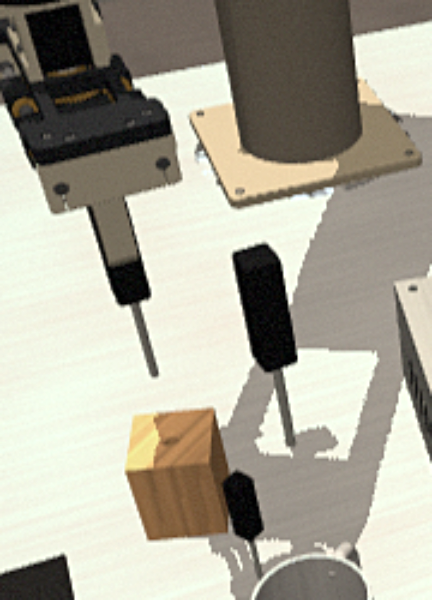

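The driver hangs straight from the gripper, tip (155,375) above the hole (170,440) in the empty stand. Lower it.

{"api": "drive_tool", "payload": {
  "moves": [15,-1,-4,0,0,0,0,15,0,0,20,0,0,0,15,0,0,20,0,0,0,15,0,0,10,0,0,0,15,0,0,5,0,0,0,15,0,0,5,0,0,0,15,0,0,5,0,0,0,15,0,0,5,0,0,0]
}}

```text
t: 12.2
tool_pos: [0.5221, -0.2437, 0.3605]
orientation: [2.142, 2.297, 0.0]
force: [0.3, -0.1, -1.0]
opening: 0.0218
gripper_force: 29.9
```

Tip at about 0.068, inside the hole with no force. Continue down about 62 mm.

{"api": "drive_tool", "payload": {
  "moves": [15,0,0,15,0,0,0,15,0,0,15,0,0,0,15,0,0,15,0,0,0,15,0,0,8,0,0,0,15,0,0,4,0,0,0,15,0,0,2,0,0,0,15,0,0,1,0,0,0,15,0,0,1,0,0,0]
}}

```text
t: 13.0
tool_pos: [0.5221, -0.2438, 0.2997]
orientation: [2.142, 2.297, 0.0]
force: [-0.1, -0.3, -1.5]
opening: 0.0222
gripper_force: 29.9
```

{"api": "drive_tool", "payload": {
  "moves": [15,0,0,0.7,0,0,0,15,0,0,0.7,0,0,0,15,0,0,0.3,0,0,0]
}}

```text
t: 13.3
tool_pos: [0.522, -0.2437, 0.2983]
orientation: [2.142, 2.297, 0.0]
force: [-2.9, 0.6, 7.0]
opening: 0.0215
gripper_force: 29.9
```

{"api": "drive_tool", "payload": {
  "moves": [60,0,0,0,0,0,0,60,0,0,0,0,0,0,60,0,0,0,0,0,0,60,0,0,0,0,0,0,60,0,0,0,0,0,0]
}}

```text
t: 13.8
tool_pos: [0.5218, -0.2436, 0.2972]
orientation: [-2.143, -2.297, 0.0]
force: [-0.2, 0.2, -0.7]
opening: 0.0571
gripper_force: 0.0
```

{"api": "drive_tool", "payload": {
  "moves": [60,0,0,-10,0,0,0,60,0,0,-30,0,0,0,60,0,0,-45,0,0,0,60,0,0,-45,0,0,0,60,0,0,-10,0,0,0,60,0,0,0,0,0,0]
}}

```text
t: 14.4
tool_pos: [0.5223, -0.2439, 0.4412]
orientation: [2.139, 2.293, 0.002]
force: [-0.4, 0.1, -0.8]
opening: 0.06
gripper_force: 0.0
```

```bash
python3 - <<'E'
from h import *
from plant import robot
st(robot)
c=robot.read_camera("scene"); cv2.imwrite("pics/s3.png",cv2.convertScaleAbs(cv2.resize(c["color"][60:310,120:520],None,fx=1.9,fy=1.9)[:,:,::-1],alpha=1.6))
t=robot.read_camera("top");d=t["depth"][277,430];print((t["R"].T@(np.linalg.inv(t["mtx"])@[430,277,1]*d-t["t"])).round(4))
E
```

```text
t 14.4 p [ 522.3 -243.9  441.2] yawY 4.0 zax [ 0.0054 -0.0031 -1.    ] F [-0.43  0.09 -0.76] op 60.0 gf 0.0
[ 0.523  -0.2383  0.1486]
```

View pics/s3.png

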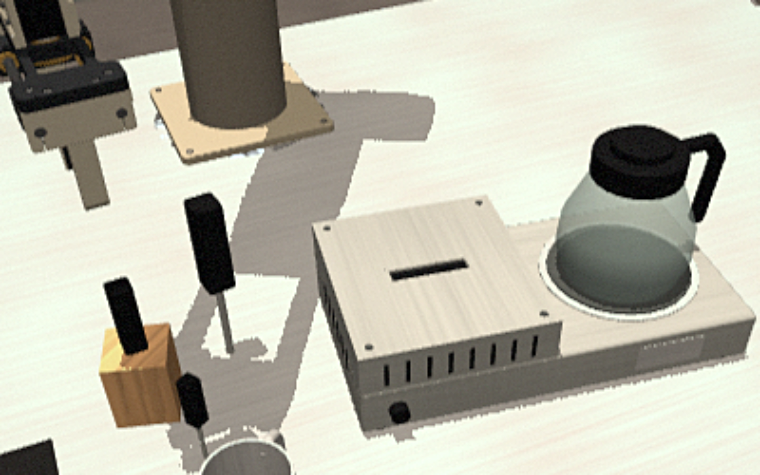

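The driver is back in its stand at (125,315), fully down: its top reads 0.149 m, as at the start. The gripper is clear and nothing else has been disturbed. Hand in.

```bash
python3 -c "
from plant import robot
print(robot.close_job())"
```

```text
the job is handed in; nothing more can be done
None
```

I pressed the reset button to its hard stop with about 10 N on the wrist sensor, put the driver back upright and fully down in its stand, and handed the job in at about 14.5 s; the judge returned no verdict.

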